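Put the cleaned objectives away in reverse order

ROBOT

A 6-joint arm with a two-finger parallel gripper is mounted at the origin on the work surface. World frame = base frame: x ahead of the robot, y to its left, z up, the work surface at z = 0. Lengths are in mm, angles in rad, forces in N, time in s.
With the tool pointing down it reaches from about 300 to 825 mm from the base axis. Payload 5.4 kg.
Tool frame: the origin (TCP) lies midway between the tips of the shut fingers; the grasp point (between the pads) lies 19 mm behind it; z points along the fingers, y is the line along which they close (so a half turn about z gives the same grasp; the last joint's range is limited). The gripper opens to 92 mm and grips with 3 to 60 N. Pads are 20 mm wide; open, the fingers measure 128 mm over their backs; the gripper's body (75 mm by 189 mm) begins 69 mm behind the grasp point.
Start: joints at [-1.377, 0.158, 1.597, -0, 1.386, -0.21], TCP at [225.902, -528.748, 214.601] pointing down, gripper open.
Joint ranges: [-2.91, 2.91], [-0.94, 2.29], [0.18, 2.7], [-1.29, 4.43], [0.17, 2.64], [-3, 3]. Speed limits (rad/s): [2.57, 2.57, 3.14, 3.14, 3.14, 3.14].

INTERFACE

Orientations are given as a unit quaternion [w, x, y, z].
In Python, from plant import robot, capture gives the robot as it stands (robot), with the cameras as plain functions.
- The arm moves only by the tool step_hand, called as name([rows], argument=value, ...), one row to a line, values as JSON. Schema: {"type":"object","properties":{"offsets":{"type":"array","items":{"type":"object","properties":{"jaw":{"type":"number"},"sx":{"type":"number"},"sy":{"type":"number"},"sz":{"type":"number"},"spin":{"type":"number"}},"additionalProperties":false,"required":["jaw"]},"minItems":1,"maxItems":20},"grip_force":{"type":"number"},"only":{"type":"string"},"quiet":{"type":"boolean"},"lines":{"type":"string"}},"required":["offsets"],"additionalProperties":false}. offsets is a list of rows, 1 to 20 of them, each an object with the fields jaw (the opening from 0.0 (shut) to 1.0 (fully open)), sx, sy, sz (the shift in shares of the most that a row can go, 1 being 50 mm), spin (a turn about the tool's z in shares of 2 pi rad (1.0 is 2 pi rad)); a field left out counts as zero (the opening has to be given); each row shifts and turns the commanded pose from where the row before left it, along the tool's axes as they then stand; what a row does not reach is not made up. A row lasts 1/10 s, in which the tool goes at most 50 mm and 0.15 rad, less where a joint would pass 70% of its speed; a pose out of reach is approached as far as the arm can. The fingers move at their own pace and stop on an object; grip_force is the grip in N (left out, the last holds). Time passes only in rows, so rows that do not move let the fingers close. The tool returns the time, the measured TCP pose, the force, the opening and the grip force at its end. only (a regular expression) keeps the lines of the reply that match it, lines (a string "A,B") keeps lines A to B, and quiet returns only ok. No shift or turn number may pass 1 either way. Input that does not fit is refused with a message, and nothing moves.
- robot.get_obs(): the state, without advancing time (a new reading comes with each control period).
- capture(name): name is "scene" or "top" or "wrist"; returns a dict with "img" (420x560x3 uint8, red, green, blue), "intrinsics" (3x3 intrinsics, pixels), "camera_from_world" (4x4, takes a point from world to camera coordinates). Camera axes: x right, y up, looking along -z (the intrinsics and any distortion apply to the point x, -y, -z); pixel columns grow to the right and rows downward; lengths in mm; the calibration is good to about 2 mm. A picture is of the moment at which its call begins. There is no depth.
- robot.job_done(): hands the job in; it is judged then, once.
The state is a dict: "clock": time; "joints": joint angles; "joint_velocities": joint speeds; "joint_torque": joint torques, N m; "tcp_pos": TCP position; "eef_rot": TCP orientation; "contact_force": force on the tool from outside, world axes, zero at the start; "wrist_torque": the same for the moment, N m; "opening": opening from 0.0 (shut) to 1.0 (fully open); "gripper_force": force on a finger pad.
Only numpy, scipy, OpenCV 4.12 (cv2) and the standard library are available. Lean on these libraries where they do the work, as an engineer would, in place of code of your own. Each camera call takes 0.05 s, during which the arm holds its last target. There are 200 camera calls.

TASK

Move the four microscope objectives from the metal cleaning rack to the wooden storage rack, which is used from the other side of the bench, so put them away in reverse order: the one that stood leftmost (seen from the robot) goes in the rightmost place, the second from the left in the second from the right, and so on. Stand each one upright, lens up, flat on the floor of its own place, without tipping or dropping it, and let go of them all.

Things in the scene. Friction and masses are not known exactly. Their poses are not given: they have to be found in the camera images.
- obj_short: loose steel microscope objective with a black band, standing upright with its lens up, the shortest and fattest, a plain cylinder with a wide flat lens on top: 34 mm diameter, 46 mm tall, straight-sided up to 43 mm; about 120 g. Origin: centre of its underside; z runs up its axis.
- obj_cone: loose steel microscope objective with a black band, standing upright with its lens up, 28 mm diameter, 56 mm tall, straight-sided up to 41 mm, then a long cone to a 12 mm nose; about 140 g. Origin: centre of its underside; z runs up its axis.
- obj_slim: loose steel microscope objective with a black band, standing upright with its lens up, the slimmest: 23 mm diameter, 64 mm tall, straight-sided up to 48 mm, then a thin 12 to 16 mm nose; about 110 g. Origin: centre of its underside; z runs up its axis.
- obj_tall: loose steel microscope objective with a black band, standing upright with its lens up, the tallest: 31 mm diameter up to 50 mm, then a 24 mm step to 66 mm and a taper to a 16 mm nose at 74 mm; about 220 g. Origin: centre of its underside; z runs up its axis.
- seat_short: fixed black round seat, 44 mm diameter, 8 mm high, in the cleaning rack, on which obj_short stands at the start (up to 3 mm off centre). The four seats look alike and are in a new order at every start; this one marks where obj_short came from. Origin: centre of its underside; its top is 8 mm above (16 mm above the table).
- seat_cone: fixed black round seat, 44 mm diameter, 8 mm high, in the cleaning rack, on which obj_cone stands at the start (up to 3 mm off centre). The four seats look alike and are in a new order at every start; this one marks where obj_cone came from. Origin: centre of its underside; its top is 8 mm above (16 mm above the table).
- seat_slim: fixed black round seat, 44 mm diameter, 8 mm high, in the cleaning rack, on which obj_slim stands at the start (up to 3 mm off centre). The four seats look alike and are in a new order at every start; this one marks where obj_slim came from. Origin: centre of its underside; its top is 8 mm above (16 mm above the table).
- seat_tall: fixed black round seat, 44 mm diameter, 8 mm high, in the cleaning rack, on which obj_tall stands at the start (up to 3 mm off centre). The four seats look alike and are in a new order at every start; this one marks where obj_tall came from. Origin: centre of its underside; its top is 8 mm above (16 mm above the table).
- clean_rack: cleaning rack: fixed flat aluminium plate, 62 x 222 x 8 mm, bearing the four seats in a row along its y axis, at y = -81, -27, 27 and 81 mm. Origin: centre of its underside, on the table. Its y axis points to the robot's left (within 0.45 rad), x away from the robot.
- store_rack: storage rack: fixed brown wooden tray, 58 x 220 mm, with four empty square places in a row along its y axis, centres at y = -81, -27, 27 and 81 mm, x = 0. Each place is 50 mm square inside; its floor is 8 mm above the table; the 4 mm thick walls around it rise to 13 mm. Origin: centre of its underside, on the table. Its y axis points to the robot's left (within 0.45 rad), x away from the robot.

How it is judged:
By the outcome, as a careful person would: the job done as asked, in the order asked, and still so for the second after the job is handed in, with the robot touching nothing.
It also fails if it takes over 112 s, if anything falls off the work surface, if the arm or the gripper's body presses on something with over 40 N, if the wrist force passes 120 N, or if a joint passes its speed limit or range.

## Working session

There is one attempt and no reset: what is moved stays moved. The work goes in short steps, Python scripts to look and compute and a tool call to move; the robot and the scene stay as the last step left them, time stands still between calls to the robot, and variables do not carry over. Pictures are saved under pics/ and viewed, at most 14 in all, crops included, and the job is handed in when it is done.

```bash
ls; mkdir -p pics; python3 - <<'E'
from plant import robot, capture
import cv2
for n in("top","scene"):
    c=capture(n); cv2.imwrite(f"pics/{n}0.png",c["img"][...,::-1]); print(c["intrinsics"],c["camera_from_world"])
o=robot.get_obs(); print(o)
E
```

```text
pics
plant.py
[[534.30994399   0.         278.10873529]
 [  0.         534.30994399 213.93151423]
 [  0.           0.           1.        ]] [[-2.02851548e-02 -9.99790279e-01  2.81256443e-03  2.43727075e+01]
 [ 9.97924289e-01 -2.00751607e-02  6.11890605e-02 -5.62425148e+02]
 [-6.11197652e-02  4.04795592e-03  9.98122231e-01 -1.00697435e+03]
 [ 0.00000000e+00  0.00000000e+00  0.00000000e+00  1.00000000e+00]]
[[529.08531826   0.         287.46687171]
 [  0.         529.08531826 211.95043259]
 [  0.           0.           1.        ]] [[ 1.37059901e-01  9.90360864e-01 -1.99985456e-02 -8.32612911e+01]
 [-6.98508746e-01  1.10944903e-01  7.06948909e-01  3.49093901e+02]
 [ 7.02353269e-01 -8.29251887e-02  7.06981823e-01 -1.35684094e+03]
 [ 0.00000000e+00  0.00000000e+00  0.00000000e+00  1.00000000e+00]]
{'clock': 0.1, 'joints': array([-1.37708887e+00,  1.58986869e-01,  1.59809028e+00,  1.14474684e-05,
        1.38621801e+00, -2.10109238e-01]), 'joint_velocities': array([ 0.00046223,  0.00069383, -0.00227174,  0.00045043,  0.00085939,
        0.00056248]), 'joint_torque': array([-3.96739106e-04, -3.86500239e+01, -3.22961676e+01,  7.03325216e-02,
        3.39317706e-02, -4.49886238e-05]), 'tcp_pos': array([ 225.8031078 , -528.19344892,  213.72494345]), 'eef_rot': array([-8.51177737e-04,  9.79685520e-01,  2.00538169e-01,  1.26063738e-05]), 'contact_force': array([ 0.06577116, -0.13330982,  0.46866778]), 'wrist_torque': array([ 0.06692725, -0.00796582, -0.02911328]), 'gripper_force': 0.0, 'opening': 1.0002092431362097}
```

View pics/top0.png

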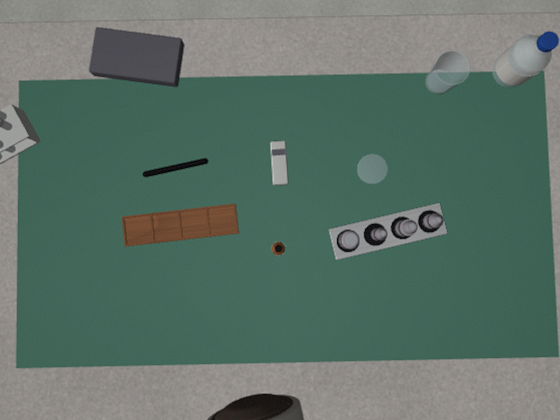

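View pics/scene0.png

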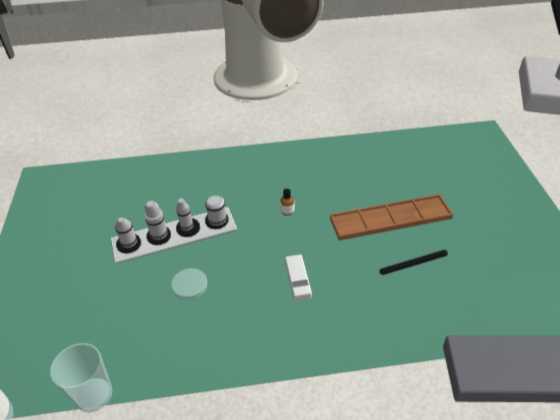

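The robot is at the bottom of the top view. From left to right on the metal rack stand short (348,240), slim (375,234), tall (404,228) and cone (430,221). The wooden rack is centred at about (181,225). The scene view, from the opposite side, confirms this order.

```bash
cat > h.py <<'E'
import cv2, numpy as np
from plant import robot, capture
def ray(c,px,z):
    M=c["camera_from_world"];R,t=M[:3,:3],M[:3,3];C=-R.T@t
    d=np.linalg.inv(c["intrinsics"])@np.array([px[0],px[1],1.]);d=R.T@(d*[1,-1,-1])
    return (C+d*(z-C[2])/d[2])[:2]
def toolmove(x,y,z,yaw=None):
    """tool-axes shift to world TCP target, tool down; yaw=wanted world direction of tool y (mod pi)"""
    from scipy.spatial.transform import Rotation as Ro
    o=robot.get_obs();q=o["eef_rot"];R=Ro.from_quat([q[1],q[2],q[3],q[0]]).as_matrix()
    d=R.T@(np.array([x,y,z])-o["tcp_pos"])
    a=np.arctan2(R[1,1],R[0,1]);out=[np.round(d,1),"yaw",round(a,3),"t",round(o["clock"],2)]
    if yaw is not None: 
        out+=["turn",round(-((yaw-a+np.pi/2)%np.pi-np.pi/2),3)]
    print(*out)
E
cat > rack.py <<'E'
from h import *
for n,rois in(("top",((105,190,255,260),(315,190,460,272))),("scene",((325,185,460,245),(105,185,245,262)))):
    c=capture(n);im=c["img"].astype(int)
    ng=((im[...,1]-im[...,0])<12).astype(np.uint8)
    for k,(x0,y0,x1,y1) in enumerate(rois):
        m=np.zeros_like(ng);m[y0:y1,x0:x1]=ng[y0:y1,x0:x1]
        m=cv2.morphologyEx(m,cv2.MORPH_OPEN,np.ones((3,3)))
        ct=max(cv2.findContours(m,0,1)[0],key=cv2.contourArea)[:,0]
        P=np.array([ray(c,p,(13,8)[k]) for p in ct],np.float32)
        (cx,cy),s,a=cv2.minAreaRect(P);print(n,("store","clean")[k],np.round([cx,cy,*s,a],1))
E
python3 rack.py; python3 - <<'E'
import cv2
a=cv2.imread("pics/top0.png")[190:270]
b=cv2.resize(a[:,310:460],None,fx=5,fy=5,interpolation=2);cv2.imwrite("pics/zc.png",b)
E
```

```text
top store [546.5 202.4  59.  221.4   5.4]
top clean [ 526.3 -197.8   61.8  221.4   12.2]
scene store [554.2 200.3  68.2 223.2   5.5]
scene clean [ 499.  -205.4  133.3  219.1   12.3]
```

View pics/zc.png

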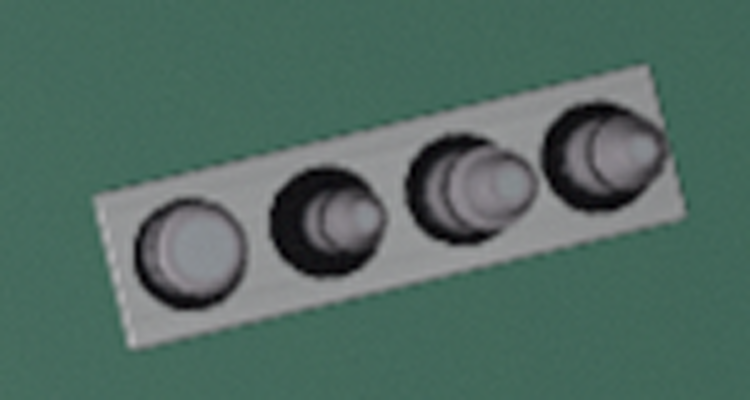

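The enlarged crop shows all four seats and objectives clearly, in the order short, slim, tall, cone, and the rack edges are clean. I'll go above the clean rack and look with the wrist camera.

```bash
python3 -c "
from h import *
toolmove(526,-198,215,0.213)"
```

```text
[ 405.8 -185.9   -0.7] yaw -1.167 t 0.2 turn -1.38
```

The manual's scale: shifts go in shares of 50 mm and turns go in shares of 2 pi rad. Converting my numbers, 40 mm is 0.8, -18 mm is -0.36, -0.14 rad / 6.2832 = -0.0223.

step_hand([
  {"jaw": 1,"sx": 0.8,"sy": -0.36},
  {"jaw": 1,"sx": 0.8,"sy": -0.36},
  {"jaw": 1,"sx": 0.8,"sy": -0.36},
  {"jaw": 1,"sx": 0.8,"sy": -0.36},
  {"jaw": 1,"sx": 0.8,"sy": -0.36},
  {"jaw": 1,"sx": 0.8,"sy": -0.36},
  {"jaw": 1,"sx": 0.8,"sy": -0.36},
  {"jaw": 1,"sx": 0.8,"sy": -0.36},
  {"jaw": 1,"sx": 0.8,"sy": -0.36},
  {"jaw": 1,"sx": 0.8,"sy": -0.36},
  {"jaw": 1,"spin": -0.0223},
  {"jaw": 1,"spin": -0.0223},
  {"jaw": 1,"spin": -0.0223},
  {"jaw": 1,"spin": -0.0223},
  {"jaw": 1,"spin": -0.0223},
  {"jaw": 1,"spin": -0.0223},
  {"jaw": 1,"spin": -0.0223},
  {"jaw": 1,"spin": -0.0223},
  {"jaw": 1,"spin": -0.0223},
  {"jaw": 1,"spin": -0.0191},
], grip_force=20)

```text
clock: 2.2
tcp_pos: [522.9, -205.9, 214.3]
eef_rot: [-0.0, 0.626, 0.78, -0.0]
contact_force: [0.1, 0.0, -0.0]
opening: 1.003
gripper_force: 0.0
```

```bash
python3 - <<'E'
from h import *
toolmove(526,-198,215,0.213)
c=capture("wrist"); cv2.imwrite("pics/w0.png",c["img"][...,::-1]); print(c["intrinsics"],c["camera_from_world"])
E
```

```text
[ 7.1  4.8 -0.7] yaw 0.218 t 2.2 turn 0.005
[[353.11820355   0.         281.52831255]
 [  0.         353.11820355 209.6888168 ]
 [  0.           0.           1.        ]] [[ 9.76385395e-01  2.16035956e-01  1.64000492e-04 -4.66883410e+02]
 [-2.07960638e-01  9.40093662e-01 -2.70141221e-01  3.32588220e+02]
 [-5.85143927e-02  2.63727837e-01  9.62820697e-01 -3.05877418e+02]
 [ 0.00000000e+00  0.00000000e+00  0.00000000e+00  1.00000000e+00]]
```

View pics/w0.png

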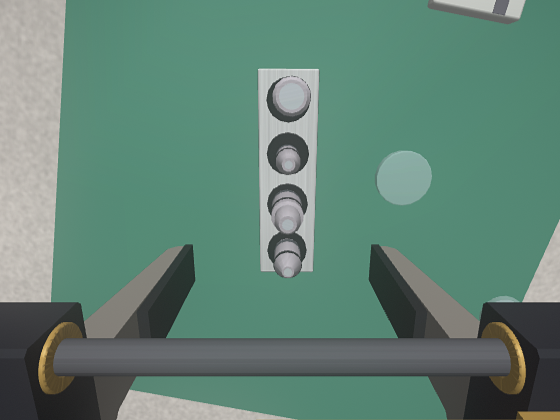

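The wrist view shows the rack square to the gripper. The plate corners are at about (258,69), (319,69), (313,271) and (260,271). The lens tops are at about short (291,95), slim (288,160), tall (287,222) and cone (288,268).

```bash
python3 - <<'E'
from h import *
c=capture("wrist")
th=np.radians(12.2);ex=np.array([np.cos(th),np.sin(th)]);ey=np.array([-ex[1],ex[0]]);o=np.array([526.3,-197.8])
f=lambda p:np.round([(p-o)@ex,(p-o)@ey],1)
for p in((258.5,69),(319,69),(313,271),(260,271)):print("corner",f(ray(c,p,8)))
# bright top spot on lens faces
g=cv2.cvtColor(c["img"],cv2.COLOR_RGB2GRAY)
for n,p,z in(("short",(291,95),62),("slim",(288,160),80),("tall",(287,222),90),("cone",(288,268),72)):print(n,f(ray(c,p,z)))
t=capture("top")
for n,p,z in(("short",(310+205/5,190+247/5),62),("slim",(310+368/5,190+215/5),80),("tall",(310+512/5,190+185/5),90),("cone",(310+640/5,190+147/5),72)):print("top",n,f(ray(t,p,z)))
im=cv2.resize(c["img"][60:290,220:360],None,fx=2.6,fy=2.6,interpolation=2);cv2.imwrite("pics/w0z.png",im[...,::-1])
E
```

```text
corner [-28.2 108.9]
corner [ 32.  109.4]
corner [  33.3 -110.2]
corner [ -28.4 -110.7]
short [ 3.2 82.3]
slim [ 1.  28.3]
tall [  0.7 -24.5]
cone [  2.6 -76.8]
top short [ 1.4 80.2]
top slim [-0.6 23. ]
top tall [ -1.9 -27.5]
top cone [  0.3 -80.7]
```

View pics/w0z.png

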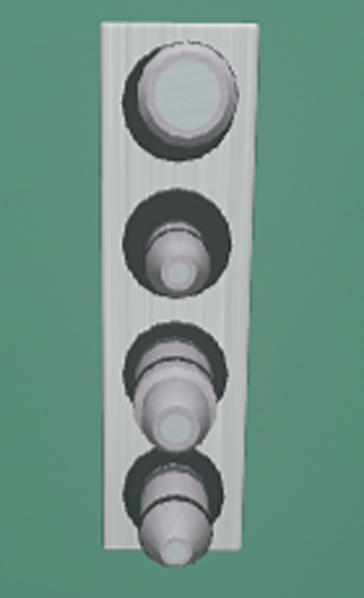

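```bash
cat >> h.py <<'E'
N=dict(short=0,slim=1,tall=2,cone=3)
def at(o,deg,a,b):
    t=np.radians(deg);ex=np.array([np.cos(t),np.sin(t)]);return np.array(o)+a*ex+b*np.array([-ex[1],ex[0]])
def pick(n,z): toolmove(*at((526.3,-197.8),12.2,*((2.3,80.5),(.2,23.5),(-.6,-27.3),(1.4,-80.3))[N[n]]),z,np.radians(12.2))
def place(n,z): toolmove(*at((546.5,202.4),5.4,0,(-81,-27,27,81)[N[n]]),z,np.radians(5.4))
E
python3 -c "
from h import *
pick('short',26)"
```

```text
[ 87.7   7.2 188.4] yaw 0.21 t 2.35 turn -0.003
```

Scaled: 40 mm is 0.8, 30 mm is 0.6.

step_hand([
  {"jaw": 1,"sx": 0.6,"sy": 0.06},
  {"jaw": 1,"sx": 0.6,"sy": 0.04},
  {"jaw": 1,"sx": 0.56,"sy": 0.04},
  {"jaw": 1,"sz": 0.8},
  {"jaw": 1,"sz": 0.8},
  {"jaw": 1,"sz": 0.8},
  {"jaw": 1,"sz": 0.4},
  {"jaw": 1},
  {"jaw": 1},
], grip_force=20)

```text
clock: 3.25
tcp_pos: [511.6, -118.7, 75.2]
eef_rot: [0.0, 0.629, 0.778, 0.0]
contact_force: [-0.4, 0.0, 0.5]
opening: 0.999
gripper_force: 0.0
```

```bash
python3 -c "
from h import *
pick('short',26)"
```

```text
[ 0.1 -0.  49.2] yaw 0.211 t 3.25 turn -0.001
```

Scaled: 25 mm is 0.5, 24 mm is 0.48.

step_hand([
  {"jaw": 1,"sz": 0.5},
  {"jaw": 1,"sz": 0.48},
  {"jaw": 1},
  {"jaw": 0.5},
  {"jaw": 0.5},
  {"jaw": 0.5},
  {"jaw": 0.2},
  {"jaw": 0.2},
  {"jaw": 0.2},
  {"jaw": 0.2},
  {"jaw": 0.2},
  {"jaw": 0.2},
], grip_force=20)

```text
clock: 4.45
tcp_pos: [511.3, -118.6, 25.6]
eef_rot: [-0.0, 0.628, 0.778, 0.0]
contact_force: [0.1, -0.6, 1.1]
opening: 0.367
gripper_force: 20.0
```

```bash
python3 - <<'E'
from h import *
for n in("wrist",): cv2.imwrite(f"pics/{n}1.png",capture(n)["img"][...,::-1])
E
```

```text
(no output)
```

View pics/wrist1.png

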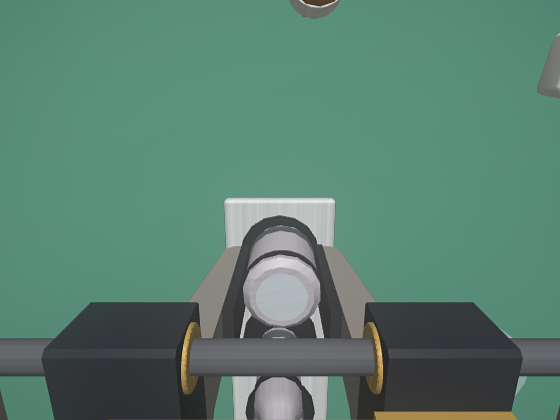

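The view shows the short objective held squarely between the pads (lens at about (282,295)), with the grip width at 34 mm. Now I'll lift it.

Scaled: -40 mm is -0.8, -30 mm is -0.6.

step_hand([
  {"jaw": 0.2,"sz": -0.2},
  {"jaw": 0.2,"sz": -0.6},
  {"jaw": 0.2,"sz": -0.8},
  {"jaw": 0.2,"sz": -0.6},
  {"jaw": 0.2},
], grip_force=30)

```text
clock: 5.0
tcp_pos: [514.4, -120.1, 141.1]
eef_rot: [0.005, 0.628, 0.778, 0.001]
contact_force: [0.4, 0.7, -1.7]
opening: 0.361
gripper_force: 30.0
```

```bash
python3 -c "
from h import *
place('short',110)"
```

```text
[228.1  89.7  30.4] yaw 0.213 t 5.0 turn 0.119
```

Scaled: 38 mm is 0.76, 32 mm is 0.64, 0.06 rad / 6.2832 = 0.0095.

step_hand([
  {"jaw": 0.2,"sx": 0.5,"sy": 0.2},
  {"jaw": 0.2,"sx": 0.76,"sy": 0.3},
  {"jaw": 0.2,"sx": 0.76,"sy": 0.3},
  {"jaw": 0.2,"sx": 0.76,"sy": 0.3},
  {"jaw": 0.2,"sx": 0.76,"sy": 0.3},
  {"jaw": 0.2,"sx": 0.64,"sy": 0.24,"sz": 0.2},
  {"jaw": 0.2,"sx": 0.38,"sy": 0.16,"sz": 0.2},
  {"jaw": 0.2,"sz": 0.2,"spin": 0.0095},
  {"jaw": 0.2,"spin": 0.0095},
  {"jaw": 0.2},
], grip_force=30)

```text
clock: 6.0
tcp_pos: [549.6, 123.5, 103.7]
eef_rot: [-0.001, 0.673, 0.739, -0.001]
contact_force: [0.2, -0.0, -0.9]
opening: 0.365
gripper_force: 30.0
```

```bash
python3 -c "
from h import *
place('short',20)
c=capture('wrist');cv2.imwrite('pics/w2.png',c['img'][...,::-1])"
```

```text
[-2.2  4.6 83.7] yaw 0.093 t 6.0 turn -0.001
```

View pics/w2.png

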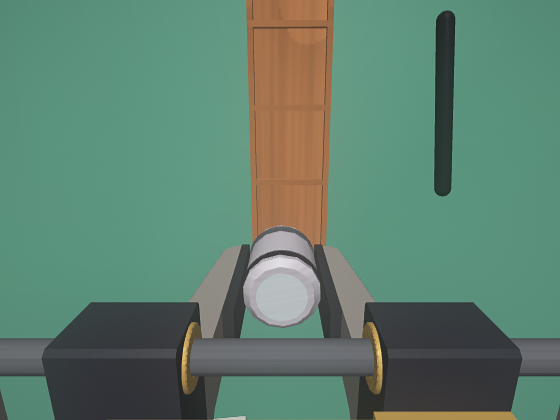

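The view shows the short objective held over the rightmost place. The dividers cross at about (291,182), (291,106) and (290,24), and the rack's outer edges at row 182 are about 251 and 328.

```bash
python3 -c "
from h import *
c=capture('wrist')
t=np.radians(5.4);ex=np.array([np.cos(t),np.sin(t)]);ey=np.array([-ex[1],ex[0]])
for p in((291,182),(291,106),(290,24),(251,182),(328,182),(248,60),(332,60)):
  d=ray(c,p,13)-[546.5,202.4];print(p,np.round([d@ex,d@ey],1))
im=c['img'].astype(int);r=(im[...,0]-im[...,1]>15)
for y in(60,140,182,220):print(y,np.where(r[y])[0][[0,-1]])
place('short',20)"
```

```text
(291, 182) [  3.9 -54.2]
(291, 106) [3.5 0.7]
(290, 24) [ 2.5 53.4]
(251, 182) [-26.2 -54.2]
(328, 182) [ 31.7 -54.2]
(248, 60) [-26.2  31. ]
(332, 60) [31.5 31. ]
60 [247 330]
140 [249 328]
182 [250 326]
220 [251 325]
[-1.8  3.7 84.8] yaw 0.094 t 6.1 turn 0.0
```

Scaled: 30 mm is 0.6, 10 mm is 0.2.

```bash
sed -i 's/12.2\*0//;s/5.4,0,(-81/5.4,1,(-81/' h.py
```

step_hand([
  {"jaw": 0.2,"sx": -0.04,"sy": 0.1},
  {"jaw": 0.2,"sz": 0.6},
  {"jaw": 0.2,"sz": 0.6},
  {"jaw": 0.2,"sz": 0.2},
  {"jaw": 0.2},
  {"jaw": 0.2},
], grip_force=30)

```text
clock: 6.7
tcp_pos: [557.3, 121.7, 36.8]
eef_rot: [0.001, 0.673, 0.739, 0.001]
contact_force: [0.6, 0.3, -0.8]
opening: 0.363
gripper_force: 30.0
```

```bash
python3 -c "
from h import *
place('short',18)"
```

```text
[ 0.4 -2.2 18.8] yaw 0.093 t 6.7 turn -0.001
```

Scaled: 8 mm is 0.16, 6 mm is 0.12.

step_hand([
  {"jaw": 0.2,"sy": -0.04,"sz": 0.16},
  {"jaw": 0.2,"sz": 0.12},
  {"jaw": 0.2,"sz": 0.04},
  {"jaw": 0.2,"sz": 0.04},
  {"jaw": 0.2},
  {"jaw": 0.2},
], grip_force=30)

```text
clock: 7.3
tcp_pos: [554.4, 121.6, 17.7]
eef_rot: [0.0, 0.673, 0.739, 0.0]
contact_force: [0.4, -0.3, -1.1]
opening: 0.364
gripper_force: 30.0
```

```bash
python3 -c "
from h import *
place('short',17.6)"
```

```text
[0.2 0.8 0.1] yaw 0.093 t 7.3 turn -0.001
```

Scaled: 0.5 mm is 0.01, 0.3 mm is 0.006.

step_hand([
  {"jaw": 0.2,"sz": 0.01},
  {"jaw": 0.2,"sz": 0.006},
  {"jaw": 0.2},
], grip_force=30)

```text
clock: 7.6
tcp_pos: [554.4, 121.6, 17.6]
eef_rot: [0.0, 0.673, 0.739, 0.0]
contact_force: [-3.3, 0.2, 5.8]
opening: 0.362
gripper_force: 30.0
```

Contact with the floor shows at TCP 17.6. I'll release, rise, and head back.

Scaled: -50 mm is -1, -40 mm is -0.8.

step_hand([
  {"jaw": 0.45},
  {"jaw": 0.5},
  {"jaw": 0.6},
  {"jaw": 0.8},
  {"jaw": 0.8},
  {"jaw": 0.8,"sz": -0.4},
  {"jaw": 0.8,"sz": -0.8},
  {"jaw": 0.8,"sz": -1},
  {"jaw": 0.8},
])

```text
clock: 8.5
tcp_pos: [559.5, 121.7, 134.7]
eef_rot: [0.005, 0.673, 0.739, 0.005]
contact_force: [1.4, -0.9, 0.3]
opening: 0.801
gripper_force: 0.0
```

```bash
python3 -c "
from h import *
pick('slim',128)"
```

```text
[-291.7  -65.5    6.1] yaw 0.093 t 8.5 turn -0.12
```

Scaled: -38 mm is -0.76, -30 mm is -0.6, -0.06 rad / 6.2832 = -0.0095.

step_hand([
  {"jaw": 0.8,"sx": -0.44,"sy": -0.12},
  {"jaw": 0.8,"sx": -0.76,"sy": -0.16},
  {"jaw": 0.8,"sx": -0.76,"sy": -0.16},
  {"jaw": 0.8,"sx": -0.76,"sy": -0.16},
  {"jaw": 0.8,"sx": -0.76,"sy": -0.16},
  {"jaw": 0.8,"sx": -0.76,"sy": -0.16},
  {"jaw": 0.8,"sx": -0.76,"sy": -0.18},
  {"jaw": 0.8,"sx": -0.6,"sy": -0.14},
  {"jaw": 0.8,"sx": -0.24,"sy": -0.06},
  {"jaw": 0.8,"spin": -0.0095},
  {"jaw": 0.8,"spin": -0.0095},
  {"jaw": 0.8},
  {"jaw": 0.8},
])

```text
clock: 9.8
tcp_pos: [516.6, -174.4, 126.5]
eef_rot: [-0.0, 0.628, 0.778, 0.0]
contact_force: [-0.1, -0.0, 0.3]
opening: 0.797
gripper_force: 0.0
```

```bash
python3 -c "
from h import *
pick('slim',26)
cv2.imwrite('pics/t3.png',cv2.resize(capture('top')['img'][190:270,110:260],None,fx=5,fy=5)[...,::-1])"
```

```text
[ -1.5   4.8 100.5] yaw 0.212 t 9.8 turn -0.001
```

View pics/t3.png

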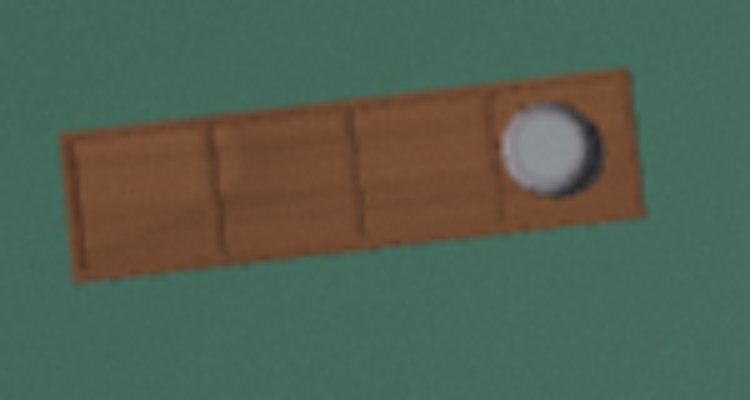

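The top view shows the short objective upright in the rightmost place (crop (550,150)). Next is slim.

Scaled: 25 mm is 0.5, 15 mm is 0.3.

step_hand([
  {"jaw": 0.8,"sx": -0.03,"sy": 0.1},
  {"jaw": 0.8,"sz": 0.5},
  {"jaw": 0.8,"sz": 0.5},
  {"jaw": 0.8,"sz": 0.5},
  {"jaw": 0.8,"sz": 0.3},
  {"jaw": 0.8,"sz": 0.2},
  {"jaw": 0.8},
  {"jaw": 0.5},
  {"jaw": 0.4},
  {"jaw": 0.3},
  {"jaw": 0.1},
  {"jaw": 0.1},
  {"jaw": 0.1},
  {"jaw": 0.1},
  {"jaw": 0.1},
], grip_force=20)

```text
clock: 11.35
tcp_pos: [521.8, -175.6, 26.9]
eef_rot: [0.0, 0.628, 0.778, 0.0]
contact_force: [0.3, 0.2, 0.9]
opening: 0.24
gripper_force: 20.0
```

```bash
python3 - <<'E'
from h import *
pick('slim',26)
cv2.imwrite(f"pics/w4.png",capture("wrist")["img"][...,::-1])
E
```

```text
[ 0.9 -0.1  0.9] yaw 0.213 t 11.35 turn 0.0
```

View pics/w4.png

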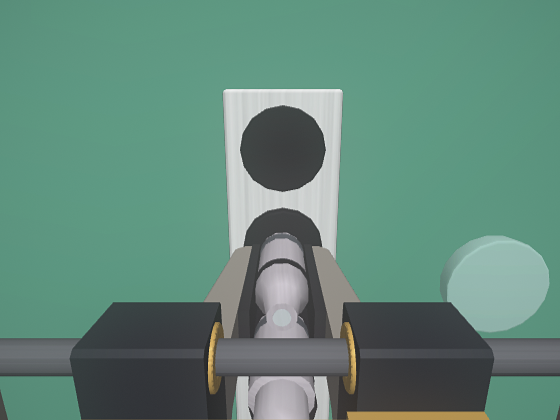

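Slim is held upright between the pads (nose at (282,317)). I'll lift it and carry it over.

Scaled: -40 mm is -0.8, 38 mm is 0.76, 0.06 rad / 6.2832 = 0.0095.

step_hand([
  {"jaw": 0.1,"sz": -0.2},
  {"jaw": 0.1,"sz": -0.6},
  {"jaw": 0.1,"sz": -0.8},
  {"jaw": 0.1,"sz": -0.6},
  {"jaw": 0.1},
  {"jaw": 0.1,"sx": 0.5,"sy": 0.16},
  {"jaw": 0.1,"sx": 0.76,"sy": 0.24},
  {"jaw": 0.1,"sx": 0.76,"sy": 0.24},
  {"jaw": 0.1,"sx": 0.76,"sy": 0.24},
  {"jaw": 0.1,"sx": 0.76,"sy": 0.24},
  {"jaw": 0.1,"sx": 0.76,"sy": 0.24},
  {"jaw": 0.1,"sx": 0.76,"sy": 0.24},
  {"jaw": 0.1,"sx": 0.76,"sy": 0.24},
  {"jaw": 0.1,"sx": 0.44,"sy": 0.16,"spin": 0.0095},
  {"jaw": 0.1,"sx": 0.2,"sy": 0.08,"spin": 0.0095},
  {"jaw": 0.1},
  {"jaw": 0.1},
], grip_force=30)

```text
clock: 13.1
tcp_pos: [555.1, 161.6, 135.9]
eef_rot: [-0.0, 0.673, 0.74, -0.001]
contact_force: [-0.1, -0.5, -1.4]
opening: 0.243
gripper_force: 30.0
```

```bash
python3 -c "
from h import *
place('slim',20)"
```

```text
[ 14.5  -3.5 115.9] yaw 0.095 t 13.1 turn 0.0
```

Scaled: 35 mm is 0.7, 25 mm is 0.5.

step_hand([
  {"jaw": 0.1,"sx": 0.29,"sy": -0.07},
  {"jaw": 0.1,"sz": 0.5},
  {"jaw": 0.1,"sz": 0.7},
  {"jaw": 0.1,"sz": 0.5},
  {"jaw": 0.1,"sz": 0.2},
  {"jaw": 0.1},
  {"jaw": 0.1},
], grip_force=30)

```text
clock: 13.8
tcp_pos: [551.9, 176.2, 43.1]
eef_rot: [0.001, 0.674, 0.739, 0.001]
contact_force: [-0.5, -0.5, -0.5]
opening: 0.242
gripper_force: 30.0
```

```bash
python3 -c "
from h import *
place('slim',19)"
```

```text
[-0.4 -1.9 24.1] yaw 0.093 t 13.8 turn -0.001
```

Scaled: 12 mm is 0.24, 8 mm is 0.16.

step_hand([
  {"jaw": 0.1,"sy": -0.03,"sz": 0.24},
  {"jaw": 0.1,"sz": 0.16},
  {"jaw": 0.1,"sz": 0.06},
  {"jaw": 0.1,"sz": 0.02},
  {"jaw": 0.1,"sz": 0.01},
  {"jaw": 0.1},
], grip_force=30)

```text
clock: 14.4
tcp_pos: [549.0, 175.9, 18.8]
eef_rot: [-0.001, 0.673, 0.739, -0.001]
contact_force: [-7.4, -1.2, 13.3]
opening: 0.239
gripper_force: 30.0
```

```bash
python3 -c "
from h import *
place('slim',19)"
```

```text
[-0.4  1.  -0.2] yaw 0.093 t 14.4 turn -0.001
```

Scaled: -50 mm is -1, -40 mm is -0.8.

step_hand([
  {"jaw": 0.1,"sz": -0.006},
  {"jaw": 0.1},
  {"jaw": 0.35},
  {"jaw": 0.45},
  {"jaw": 0.6},
  {"jaw": 0.8},
  {"jaw": 0.8},
  {"jaw": 0.8,"sz": -0.4},
  {"jaw": 0.8,"sz": -0.8},
  {"jaw": 0.8,"sz": -1},
  {"jaw": 0.8},
  {"jaw": 0.8},
])

```text
clock: 15.6
tcp_pos: [550.5, 176.0, 129.0]
eef_rot: [0.001, 0.673, 0.739, 0.001]
contact_force: [-0.4, 0.5, -0.5]
opening: 0.802
gripper_force: 0.0
```

```bash
python3 -c "
from h import *
pick('tall',128)"
```

```text
[-397.2  -56.2    0.8] yaw 0.093 t 15.6 turn -0.12
```

Scaled: -38 mm is -0.76, -25 mm is -0.5, -0.06 rad / 6.2832 = -0.0095.

step_hand([
  {"jaw": 0.8,"sx": -0.5,"sy": -0.06},
  {"jaw": 0.8,"sx": -0.76,"sy": -0.1},
  {"jaw": 0.8,"sx": -0.76,"sy": -0.1},
  {"jaw": 0.8,"sx": -0.76,"sy": -0.1},
  {"jaw": 0.8,"sx": -0.76,"sy": -0.1},
  {"jaw": 0.8,"sx": -0.76,"sy": -0.1},
  {"jaw": 0.8,"sx": -0.76,"sy": -0.12},
  {"jaw": 0.8,"sx": -0.76,"sy": -0.12},
  {"jaw": 0.8,"sx": -0.76,"sy": -0.12},
  {"jaw": 0.8,"sx": -0.76,"sy": -0.12},
  {"jaw": 0.8,"sx": -0.4,"sy": -0.06},
  {"jaw": 0.8,"sx": -0.2,"sy": -0.02},
  {"jaw": 0.8,"spin": -0.0095},
  {"jaw": 0.8,"spin": -0.0095},
  {"jaw": 0.8},
  {"jaw": 0.8},
])

```text
clock: 17.2
tcp_pos: [530.2, -223.5, 126.6]
eef_rot: [-0.001, 0.628, 0.778, -0.0]
contact_force: [1.0, 0.6, -0.8]
opening: 0.804
gripper_force: 0.0
```

```bash
python3 -c "
from h import *
pick('tall',26)
cv2.imwrite('pics/t5.png',cv2.resize(capture('top')['img'][190:270,110:260],None,fx=5,fy=5)[...,::-1])"
```

```text
[ -1.5   1.2 100.6] yaw 0.212 t 17.2 turn -0.001
```

View pics/t5.png

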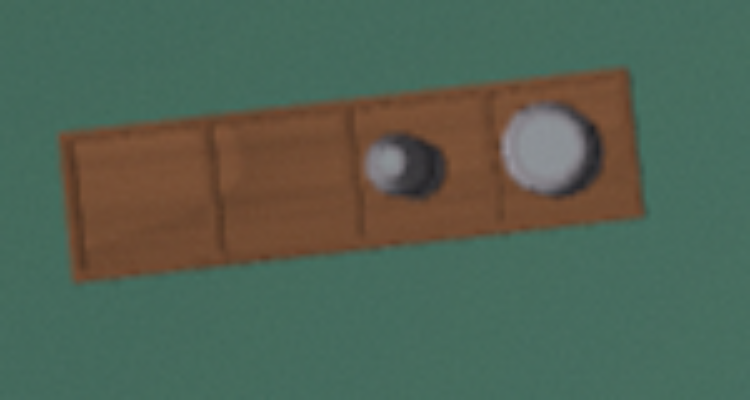

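Slim stands upright in the second place from the right (crop (405,165)). Next is tall.

Scaled: 25 mm is 0.5, 15 mm is 0.3.

step_hand([
  {"jaw": 0.8,"sx": -0.03,"sy": 0.02},
  {"jaw": 0.8,"sz": 0.5},
  {"jaw": 0.8,"sz": 0.5},
  {"jaw": 0.8,"sz": 0.5},
  {"jaw": 0.8,"sz": 0.3},
  {"jaw": 0.8,"sz": 0.21},
  {"jaw": 0.8},
  {"jaw": 0.5},
  {"jaw": 0.4},
  {"jaw": 0.3},
  {"jaw": 0.1},
  {"jaw": 0.1},
  {"jaw": 0.1},
  {"jaw": 0.1},
], grip_force=20)

```text
clock: 18.65
tcp_pos: [532.0, -225.9, 27.3]
eef_rot: [0.0, 0.628, 0.778, 0.0]
contact_force: [-0.2, 0.4, 2.3]
opening: 0.331
gripper_force: 20.0
```

```bash
python3 - <<'E'
from h import *
pick('tall',26)
cv2.imwrite(f"pics/w6.png",capture("wrist")["img"][...,::-1])
E
```

```text
[ 1.4 -0.3  1.3] yaw 0.213 t 18.65 turn 0.0
```

View pics/w6.png

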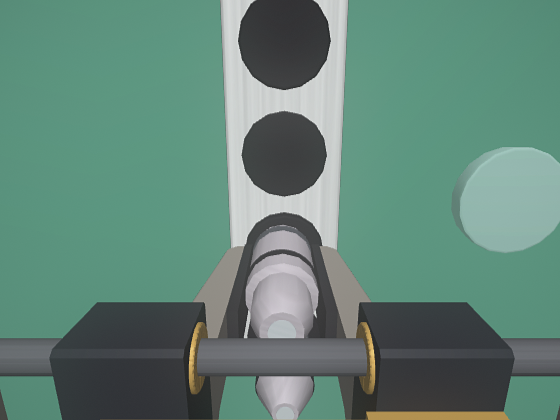

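Tall is held upright (nose at (282,330)). I'll lift it and carry it over.

Scaled: -40 mm is -0.8, 38 mm is 0.76, 0.06 rad / 6.2832 = 0.0095.

step_hand([
  {"jaw": 0.1,"sz": -0.1},
  {"jaw": 0.1,"sz": -0.5},
  {"jaw": 0.1,"sz": -0.8},
  {"jaw": 0.1,"sz": -0.8},
  {"jaw": 0.1},
  {"jaw": 0.1,"sx": 0.5,"sy": 0.12},
  {"jaw": 0.1,"sx": 0.76,"sy": 0.18},
  {"jaw": 0.1,"sx": 0.76,"sy": 0.18},
  {"jaw": 0.1,"sx": 0.76,"sy": 0.18},
  {"jaw": 0.1,"sx": 0.76,"sy": 0.18},
  {"jaw": 0.1,"sx": 0.76,"sy": 0.18},
  {"jaw": 0.1,"sx": 0.76,"sy": 0.18},
  {"jaw": 0.1,"sx": 0.76,"sy": 0.2},
  {"jaw": 0.1,"sx": 0.76,"sy": 0.2},
  {"jaw": 0.1,"sx": 0.76,"sy": 0.2},
  {"jaw": 0.1,"sx": 0.76,"sy": 0.2},
  {"jaw": 0.1,"sx": 0.4,"sy": 0.1},
  {"jaw": 0.1,"sx": 0.2,"sy": 0.06,"spin": 0.0095},
  {"jaw": 0.1,"spin": 0.0095},
  {"jaw": 0.1},
], grip_force=40)

```text
clock: 20.7
tcp_pos: [544.4, 222.4, 135.6]
eef_rot: [-0.001, 0.673, 0.739, -0.001]
contact_force: [-0.4, 0.2, -1.6]
opening: 0.325
gripper_force: 40.0
```

```bash
python3 -c "
from h import *
place('tall',20)"
```

```text
[  6.9   1.5 115.6] yaw 0.094 t 20.7 turn -0.001
```

step_hand([
  {"jaw": 0.1,"sx": 0.14,"sy": 0.02},
  {"jaw": 0.1,"sz": 0.5},
  {"jaw": 0.1,"sz": 0.7},
  {"jaw": 0.1,"sz": 0.5},
  {"jaw": 0.1,"sz": 0.24},
  {"jaw": 0.1},
  {"jaw": 0.1},
  {"jaw": 0.1},
], grip_force=40)

```text
clock: 21.5
tcp_pos: [547.4, 229.6, 42.0]
eef_rot: [0.001, 0.673, 0.739, 0.001]
contact_force: [0.0, -0.7, -2.0]
opening: 0.328
gripper_force: 40.0
```

```bash
python3 -c "
from h import *
place('tall',19.3)"
```

```text
[ 0.  -2.5 22.7] yaw 0.093 t 21.5 turn -0.001
```

Scaled: 11 mm is 0.22, 7 mm is 0.14.

step_hand([
  {"jaw": 0.1,"sy": -0.03,"sz": 0.22},
  {"jaw": 0.1,"sz": 0.14},
  {"jaw": 0.1,"sz": 0.06},
  {"jaw": 0.1,"sz": 0.02},
  {"jaw": 0.1,"sz": 0.006},
  {"jaw": 0.1},
], grip_force=40)

```text
clock: 22.1
tcp_pos: [543.7, 229.0, 19.3]
eef_rot: [-0.001, 0.673, 0.739, -0.001]
contact_force: [-7.9, -2.2, 13.1]
opening: 0.33
gripper_force: 40.0
```

```bash
python3 -c "
from h import *
place('tall',19.3)"
```

```text
[0.2 1.3 0. ] yaw 0.093 t 22.1 turn -0.001
```

Scaled: -50 mm is -1, -40 mm is -0.8.

step_hand([
  {"jaw": 0.1,"sz": -0.006},
  {"jaw": 0.1},
  {"jaw": 0.42},
  {"jaw": 0.5},
  {"jaw": 0.6},
  {"jaw": 0.8},
  {"jaw": 0.8},
  {"jaw": 0.8,"sz": -0.4},
  {"jaw": 0.8,"sz": -0.8},
  {"jaw": 0.8,"sz": -1},
  {"jaw": 0.8},
  {"jaw": 0.8},
])

```text
clock: 23.3
tcp_pos: [545.5, 229.3, 129.7]
eef_rot: [0.001, 0.673, 0.739, 0.001]
contact_force: [-0.3, 0.1, -0.6]
opening: 0.804
gripper_force: 0.0
```

```bash
python3 -c "
from h import *
pick('cone',128)"
```

```text
[-503.1  -47.8    1.4] yaw 0.093 t 23.3 turn -0.12
```

Scaled: -38 mm is -0.76, -25 mm is -0.5, -0.06 rad / 6.2832 = -0.0095.

step_hand([
  {"jaw": 0.8,"sx": -0.5,"sy": -0.04},
  {"jaw": 0.8,"sx": -0.76,"sy": -0.08},
  {"jaw": 0.8,"sx": -0.76,"sy": -0.08},
  {"jaw": 0.8,"sx": -0.76,"sy": -0.08},
  {"jaw": 0.8,"sx": -0.76,"sy": -0.08},
  {"jaw": 0.8,"sx": -0.76,"sy": -0.08},
  {"jaw": 0.8,"sx": -0.76,"sy": -0.08},
  {"jaw": 0.8,"sx": -0.76,"sy": -0.08},
  {"jaw": 0.8,"sx": -0.76,"sy": -0.06},
  {"jaw": 0.8,"sx": -0.76,"sy": -0.06},
  {"jaw": 0.8,"sx": -0.76,"sy": -0.06},
  {"jaw": 0.8,"sx": -0.76,"sy": -0.06},
  {"jaw": 0.8,"sx": -0.76,"sy": -0.06},
  {"jaw": 0.8,"sx": -0.4,"sy": -0.04},
  {"jaw": 0.8,"sx": -0.04,"spin": -0.0095},
  {"jaw": 0.8,"spin": -0.0095},
  {"jaw": 0.8},
  {"jaw": 0.8},
])

```text
clock: 25.1
tcp_pos: [543.9, -275.1, 127.1]
eef_rot: [-0.001, 0.628, 0.778, 0.0]
contact_force: [-0.5, -0.8, 0.3]
opening: 0.801
gripper_force: 0.0
```

```bash
python3 -c "
from h import *
pick('cone',26)"
```

```text
[ -1.2   0.7 101.1] yaw 0.212 t 25.1 turn -0.001
```

Scaled: 25 mm is 0.5, 15 mm is 0.3.

step_hand([
  {"jaw": 0.8,"sx": -0.02,"sy": 0.014},
  {"jaw": 0.8,"sz": 0.5},
  {"jaw": 0.8,"sz": 0.5},
  {"jaw": 0.8,"sz": 0.5},
  {"jaw": 0.8,"sz": 0.3},
  {"jaw": 0.8,"sz": 0.21},
  {"jaw": 0.8},
  {"jaw": 0.5},
  {"jaw": 0.4},
  {"jaw": 0.3},
  {"jaw": 0.1},
  {"jaw": 0.1},
  {"jaw": 0.1},
  {"jaw": 0.1},
], grip_force=20)

```text
clock: 26.5
tcp_pos: [545.2, -277.0, 27.8]
eef_rot: [0.0, 0.628, 0.778, -0.0]
contact_force: [-0.2, -0.3, 0.7]
opening: 0.3
gripper_force: 20.0
```

```bash
python3 - <<'E'
from h import *
pick('cone',26)
a=capture("wrist")["img"][180:];b=capture('top')['img'][190:270,110:260]
cv2.imwrite("pics/w7.png",np.vstack([a,cv2.resize(b,(560,299))])[...,::-1])
E
```

```text
[ 1.1 -0.3  1.8] yaw 0.213 t 26.5 turn 0.0
```

View pics/w7.png

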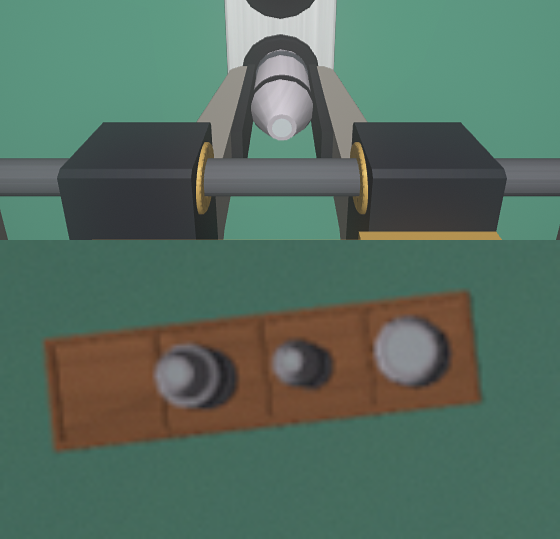

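Cone is held upright (nose at (282,126)). Tall, slim and short stand upright in their places. I'll lift cone and carry it over.

Scaled: -40 mm is -0.8, -25 mm is -0.5, 0.06 rad / 6.2832 = 0.0095.

step_hand([
  {"jaw": 0.1,"sz": -0.1},
  {"jaw": 0.1,"sz": -0.5},
  {"jaw": 0.1,"sz": -0.8},
  {"jaw": 0.1,"sz": -0.8},
  {"jaw": 0.1},
  {"jaw": 0.1,"sx": 0.5,"sy": 0.1},
  {"jaw": 0.1,"sx": 0.8,"sy": 0.16},
  {"jaw": 0.1,"sx": 0.8,"sy": 0.16},
  {"jaw": 0.1,"sx": 0.8,"sy": 0.16},
  {"jaw": 0.1,"sx": 0.8,"sy": 0.16},
  {"jaw": 0.1,"sx": 0.8,"sy": 0.16},
  {"jaw": 0.1,"sx": 0.8,"sy": 0.16},
  {"jaw": 0.1,"sx": 0.8,"sy": 0.16},
  {"jaw": 0.1,"sx": 0.8,"sy": 0.16},
  {"jaw": 0.1,"sx": 0.8,"sy": 0.16},
  {"jaw": 0.1,"sx": 0.8,"sy": 0.18},
  {"jaw": 0.1,"sx": 0.8,"sy": 0.18},
  {"jaw": 0.1,"sx": 0.5,"sy": 0.12},
  {"jaw": 0.1,"spin": 0.0095},
  {"jaw": 0.1,"spin": 0.0095},
], grip_force=35)

```text
clock: 28.6
tcp_pos: [539.1, 224.3, 136.1]
eef_rot: [-0.001, 0.674, 0.739, -0.001]
contact_force: [-0.2, 0.2, -2.0]
opening: 0.289
gripper_force: 35.0
```

step_hand([
  {"jaw": 0.1},
  {"jaw": 0.1},
])

```text
clock: 28.8
tcp_pos: [539.7, 223.2, 136.7]
eef_rot: [-0.0, 0.673, 0.74, -0.001]
contact_force: [0.1, -0.4, -1.5]
opening: 0.297
gripper_force: 35.0
```

```bash
python3 -c "
from h import *
place('cone',20)"
```

```text
[ 59.6   6.  116.7] yaw 0.094 t 28.8 turn 0.0
```

Scaled: 35 mm is 0.7, 25 mm is 0.5.

step_hand([
  {"jaw": 0.1,"sx": 0.5,"sy": 0.06},
  {"jaw": 0.1,"sx": 0.5,"sy": 0.06},
  {"jaw": 0.1,"sx": 0.19},
  {"jaw": 0.1},
  {"jaw": 0.1,"sz": 0.5},
  {"jaw": 0.1,"sz": 0.7},
  {"jaw": 0.1,"sz": 0.5},
  {"jaw": 0.1,"sz": 0.24},
  {"jaw": 0.1},
  {"jaw": 0.1},
  {"jaw": 0.1},
], grip_force=35)

```text
clock: 29.9
tcp_pos: [542.3, 283.4, 42.6]
eef_rot: [0.001, 0.674, 0.739, 0.001]
contact_force: [-0.1, 0.7, -0.8]
opening: 0.295
gripper_force: 35.0
```

```bash
python3 -c "
from h import *
place('cone',19.8)"
```

```text
[-0.  -2.5 22.8] yaw 0.093 t 29.9 turn -0.001
```

Scaled: 11 mm is 0.22, 7 mm is 0.14.

step_hand([
  {"jaw": 0.1,"sy": -0.03,"sz": 0.22},
  {"jaw": 0.1,"sz": 0.14},
  {"jaw": 0.1,"sz": 0.06},
  {"jaw": 0.1,"sz": 0.02},
  {"jaw": 0.1,"sz": 0.006},
  {"jaw": 0.1},
], grip_force=35)

```text
clock: 30.5
tcp_pos: [538.7, 283.0, 19.7]
eef_rot: [-0.0, 0.673, 0.739, -0.001]
contact_force: [-6.3, -3.2, 12.9]
opening: 0.294
gripper_force: 35.0
```

```bash
python3 -c "
from h import *
place('cone',19.8)"
```

```text
[ 0.1  1.2 -0.1] yaw 0.094 t 30.5 turn -0.001
```

Scaled: -50 mm is -1, -40 mm is -0.8.

step_hand([
  {"jaw": 0.1,"sz": -0.006},
  {"jaw": 0.1},
  {"jaw": 0.4},
  {"jaw": 0.5},
  {"jaw": 0.6},
  {"jaw": 0.8},
  {"jaw": 0.8},
  {"jaw": 0.8,"sz": -0.4},
  {"jaw": 0.8,"sz": -0.8},
  {"jaw": 0.8,"sz": -1},
  {"jaw": 0.8,"sz": -0.4},
  {"jaw": 0.8,"sx": -0.8},
  {"jaw": 0.8,"sx": -0.8},
  {"jaw": 0.8,"sx": -0.8},
  {"jaw": 0.8,"sx": -0.8},
  {"jaw": 0.8,"sx": -0.8},
  {"jaw": 0.8,"sx": -0.8},
  {"jaw": 0.8,"sx": -0.8},
  {"jaw": 0.8},
  {"jaw": 0.8},
])

```text
clock: 32.5
tcp_pos: [565.2, 3.8, 148.5]
eef_rot: [-0.0, 0.674, 0.739, 0.0]
contact_force: [-0.5, 0.9, 0.3]
opening: 0.8
gripper_force: 0.0
```

```bash
python3 - <<'E'
from h import *
a=capture("scene")["img"][180:260,320:470];b=capture('top')['img'][190:270,110:260]
cv2.imwrite("pics/f.png",cv2.resize(np.vstack([a,b]),None,fx=3.7,fy=3.7)[...,::-1])
E
```

```text
(no output)
```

View pics/f.png

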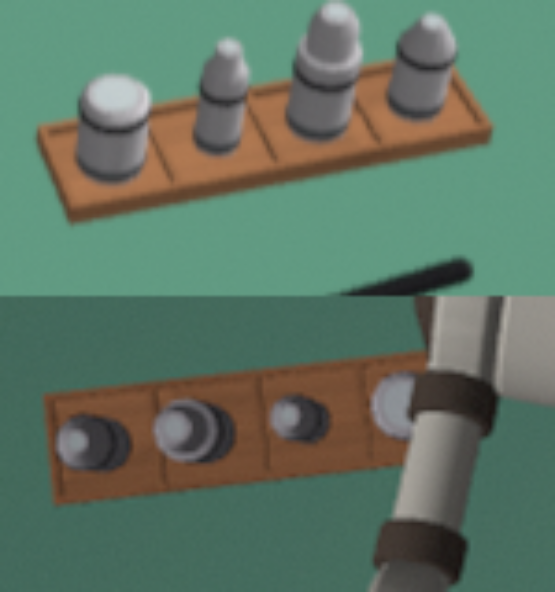

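All four stand upright, each in its own place. Seen from the robot, the order from left to right is cone, tall, slim, short, which is the reverse of the start.

```bash
python3 -c "
from plant import robot, capture
print(robot.job_done())"
```

```text
the job is handed in; nothing more can be done
None
```

All four objectives now stand upright in the storage rack in reverse order (cone, tall, slim, short from the robot's left), all let go, and the job was handed in at about 33 s of the 112 s allowed.

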